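# Set the analyser of a strain viewer to its preset rider

## Task

On the strain viewer a lens in a coloured holder lies on the lit stage under the analyser; a second lens, in the other colour, waits on the side deck. With the fingertips, gently push the green upright handle of the analyser ring round its arc, without pinching it, until the pointer stands at the rider on the scale that has the same colour as the holder on the lit stage. Leave the riders, the lenses, the bottle and the screwdriver where they are, and finish with the hand clear.

Things in the scene. Friction and masses are not known exactly. Their poses are not given: they have to be found in the camera images.
- viewer: Strain viewer, fixed to the bench, place and yaw vary. A light-grey light base 295 x 320 mm, 55 mm high, carries a round analyser head on a column at its back. Origin: on the bench, straight below the ring's axis; x to its back (the column), y to its left, z up. Base edges: 130 mm in front, 165 mm behind, 190 mm left, 130 mm right of the origin. Column and clamp lie 113-160 mm behind it, 180 mm high
- ring_axis (a point): Centre of the white top face (the scale) of the analyser head, on the vertical axis about which the ring turns; axes as the viewer's. The head is a disc of 216 mm diameter, its underside 135 mm and its flat white face 155 mm above the bench
- ring (a joint): Angle of the black analyser ring (128 mm diameter, 10 mm above the white face, open in the middle), rad: 0 with the lever straight to the viewer's front (-x), growing anticlockwise seen from above (the lever goes to the viewer's right, -y); stops at -1.5 and 1.5. Held by friction alone, about 2 N at the handle: it stays where it is left, with no spring
- handle (a point): Centre of the green upright handle of the lever, 76 mm from the ring's axis, 33 mm above the white face. A block 16 mm along the arc, 16 mm radially and 40 mm high, standing from 13 to 53 mm above the white face on a flat arm 14 mm wide. Turns with the ring: its y axis lies along the arc, -x points outward
- pointer_tip (a point): Tip of the short black pointer that sticks out beyond the handle, on the lever's centre line, 96 mm from the axis and 8 mm above the white face
- orange_mark (a point): Black hairline of the orange rider, at 96 mm from the axis and 5 mm above the white face, over which the pointer's tip passes. The rider is a clip 12 mm wide along the arc, on the rim of the scale between 95 and 114 mm from the axis; it is not higher than 5 mm above the white face. It slides along the rim if knocked
- blue_mark (a point): The same for the blue rider
- stage (a point): Centre of the lit white window (90 mm diameter) on the light base, straight below the ring's axis, where the lens to be inspected lies; it is seen from above through the ring
- orange_holder (a point): Centre of the lens in the orange holder, a loose ring 68 mm in diameter and 14 mm high with a glass lens in it. It lies either on the lit stage, or waiting on the deck of the light base 143 mm to the viewer's left of the stage and 50 mm further back
- blue_holder (a point): The same for the lens in the blue holder; it lies at whichever of the two places the orange one does not
- bottle_mid (a point): Centre of a loose amber bottle, 56 mm in diameter and 130 mm high, standing on the bench on the right of the viewer
- driver: A loose screwdriver with a red handle, 170 mm long, lying on the bench on the right of the viewer
There are look-alikes about, which are no part of the job. There is more than one size of the part that bears blue_holder; the job needs the largest.

How it is judged (in metres and radians):
At the end, for the whole second after the job is handed in: The pointer's tip is within 5 mm (about 3 degrees) of the hairline of the rider whose colour is that of the holder on the lit stage, and the ring is at rest. Both riders are within 4 mm, and the lenses, bottle and screwdriver within 10 mm, of where they began (((horizontal distance between orange_holder and stage below 0.03 m and horizontal distance between pointer_tip and orange_mark below 0.005 m) or (horizontal distance between blue_holder and stage below 0.03 m and horizontal distance between pointer_tip and blue_mark below 0.005 m)) and velocity of joint ring between -0.03 and 0.03 rad/s and distance of each of orange_mark, blue_mark from where it was at the start of the episode below 0.004 m and distance of each of orange_holder, blue_holder, bottle_mid, driver from where it was at the start of the episode below 0.01 m); the robot touches nothing.
It fails at once if a lens is moved by more than 10 mm or lifted (distance of any of orange_holder, blue_holder from where it was at the start of the episode above 0.01 m).
It fails at once if the bottle or the screwdriver is moved by more than 10 mm, lifted or knocked over (distance of any of bottle_mid, driver from where it was at the start of the episode above 0.01 m).
It fails at once if a rider is pushed off its setting by more than 4 mm (distance of any of orange_mark, blue_mark from where it was at the start of the episode above 0.004 m).
It fails at once if the handle is pinched: pressed from both sides at once by more than 1.5 N (contact force between the fingers and ring_c0 above 1.5 N and contact force between the fingers and ring_c1 above 1.5 N).
It fails at once if the handle is forced: pressed with more than 20 N (contact force between any of the arm, the fingers and ring_c0 above 20 N or contact force between any of the arm, the fingers and ring_c1 above 20 N).
It also fails if it takes over 38 s, if anything falls off the work surface, if the arm or the gripper's body presses on something with over 40 N, if the wrist force passes 120 N, or if a joint passes its speed limit or range.

## Robot

A 6-joint arm with a two-finger parallel gripper is mounted at the origin on the work surface. World frame = base frame: x ahead of the robot, y to its left, z up, the work surface at z = 0. Lengths are in m, angles in degrees, forces in N, time in s.
With the tool pointing down it reaches from about 0.4 to 0.825 m from the base axis. Payload 7 kg.
Tool frame: the origin (TCP) lies between the finger pads; the fingertips stand 19 mm ahead of it and the grasp point (between the pads) is the TCP; z points along the fingers, y is the line along which they close (so a half turn about z gives the same grasp; the last joint's range is limited). The gripper opens to 88 mm and grips with 3 to 60 N. Pads are 19 mm wide; open, the fingers measure 130 mm over their backs; the gripper's body (78 mm by 193 mm) begins 47 mm behind the grasp point.
Start: joints at [86.809, 20.546, 0.682, 0, -70.136, -16.507], TCP at [0.228, 0.635, 0.218] pointing down, gripper open.
Joint ranges: [-176.03, 176.03], [-82.01, 121.73], [-58.28, 71.71], [-173.87, 95.51], [-174.79, -0.11], [-173.66, 173.66]. Speed limits (degrees/s): [136.94, 136.94, 172.46, 180, 180, 180].

## Interface

Orientations are given as [roll, pitch, yaw] about the fixed x, y, z axes, in that order (R = Rz(yaw) Ry(pitch) Rx(roll)).
In Python, from plant import get_obs, snapshot, close_job, spot_in, spot_point gives the robot as it stands.
- The arm moves only by the tool play_rows, never from a script. Its argument "plan" is a list of rows, each a list of 6 numbers: the shift along the tool's x, y, z in cm, then the turn, a rotation vector about the tool's x, y, z in degrees. A call has 1 to 20 rows; each row shifts and turns the commanded pose from where the row before left it, along the tool's axes as they then stand; what a row does not reach is not made up. A row lasts 1/12 s, in which the tool goes at most 41.7 mm and 7.16 degrees, less where a joint would pass 70% of its speed; a pose out of reach is approached as far as the arm can. A call is refused whole if a number of a shift passes 4.17 or a number of a turn 7.16, either way. A call with a gripper value outside its range is refused whole. "grip" is the finger opening in cm, from 0 to 8.76, set as the call begins (left out, the last holds). The fingers move at their own pace and stop on an object; the grip force is fixed at half the most. Time passes only in rows, so rows that do not move let the fingers close. It gives the time, the measured TCP pose, the force, the opening and the grip force at its end, in the units of the state.
- get_obs(): the state, without advancing time (a new reading comes with each control period).
- snapshot(name): name is "scene" or "top"; returns a dict with "frame" (400x640x3 uint8, red, green, blue), "fx", "fy", "cx", "cy" (pixels), "position" and "attitude" of the camera in the world. Camera axes: x right, y down, z forward; pixel columns grow to the right and rows downward; lengths in m; the calibration is good to about 2 mm. A picture is of the moment at which its call begins. There is no depth.
- close_job(): hands the job in; it is judged then, once.
Trained networks look in the newest picture that a camera, given by its name, has taken for a name from the list of things; names that differ only in an ending like _2 or _b are one class to them, and where a whole thing is asked for, a point or a joint stands for the part that bears it (a point fixed in the world has none). Each returns a list of dicts, best first, with "score" (0 to 1); they miss things now and then, are a little off and sometimes report something else, mostly with a low value. They report only what shows in the picture. A call takes as long as a camera call. They do not tell look-alikes from the thing itself.
- spot_in(camera, thing): "position" ([x, y, z] in m, in world coordinates, good to about 4 mm: the middle of the surface that is visible of it).
- spot_point(camera, thing): "position" ([x, y, z] in m, in world coordinates, good to about 4 mm: a listed point, or the origin of a listed thing).
The state is a dict: "clock": time; "joint_pos": joint angles; "qvel": joint speeds; "tau": joint torques, N m; "tool_pos": TCP position; "orientation": TCP orientation; "force": force on the tool from outside, world axes, zero at the start; "moment": the same for the moment, N m; "opening": finger opening in m; "gripper_force": force on a finger pad.
Only numpy, scipy, OpenCV 4.12 (cv2) and the standard library are available. Lean on these libraries where they do the work, as an engineer would, in place of code of your own. Each camera call takes 0.05 s, during which the arm holds its last target. There are 200 camera calls.

## Working session

There is one attempt and no reset: what is moved stays moved. The work goes in short steps, Python scripts to look and compute and a tool call to move; the robot and the scene stay as the last step left them, time stands still between calls to the robot, and variables do not carry over. Pictures are saved under pics/ and viewed, at most 10 in all, crops included, and the job is handed in when it is done.

Besides the shell and the picture viewer there is one more tool, called after ">>>" as a command line: name --pt "numbers of a row" for each row, then --argument value for the rest. play_rows: Moves the arm, as the interface text tells. Its arguments: {"type":"object","properties":{"plan":{"type":"array","items":{"type":"array","items":{"type":"number"}}},"grip":{"type":"number"}},"required":["plan"]}

```bash
mkdir -p pics
cat > h.py <<'E'
import numpy as np, cv2
from plant import *
E
python3 - <<'E'
from h import *
for c in ("scene","top"):
    s=snapshot(c); cv2.imwrite(f"pics/{c}0.png",s["frame"][:,:,::-1]); print(c,s["fx"],s["cx"],s["cy"],np.round(s["position"],3),s["attitude"])
    for t in ["ring_axis","handle","pointer_tip","orange_mark","blue_mark","stage","orange_holder","blue_holder","bottle_mid","driver","viewer"]:
        print(t,[(round(d["score"],2),np.round(d["position"],3).tolist()) for d in spot_point(c,t)[:3]])
print(get_obs())
E
```

```text
scene 519.511306493734 317.2857819910348 201.34287570677725 [1.381 0.236 0.856] [-1.30551687e+02  5.27870099e-02  1.06818742e+02]
ring_axis [(0.74, [0.532, -0.076, 0.16])]
handle [(0.89, [0.458, -0.06, 0.189])]
pointer_tip []
orange_mark [(0.6, [0.468, 0.004, 0.154])]
blue_mark [(0.57, [0.436, -0.103, 0.16])]
stage [(0.72, [0.53, -0.078, 0.055])]
orange_holder [(0.48, [0.534, -0.073, 0.061])]
blue_holder [(0.93, [0.631, 0.239, 0.006]), (0.57, [0.622, 0.049, 0.058]), (0.53, [0.534, 0.216, 0.005])]
bottle_mid [(0.68, [0.56, -0.289, 0.064])]
driver [(0.71, [0.392, -0.293, -0.001])]
viewer [(0.91, [0.533, -0.078, 0.004]), (0.2, [0.433, -0.059, 0.163])]
top 365.24763370697735 323.51793711267413 198.0405361585298 [ 0.423 -0.02   0.889] [-169.0897044     0.85452808  -89.00651813]
ring_axis [(0.57, [0.53, -0.072, 0.156])]
handle [(0.98, [0.454, -0.066, 0.189])]
pointer_tip [(0.74, [0.438, -0.063, 0.162])]
orange_mark [(0.65, [0.472, 0.004, 0.159])]
blue_mark [(0.51, [0.438, -0.105, 0.162])]
stage []
orange_holder []
blue_holder [(0.84, [0.535, 0.22, 0.006]), (0.77, [0.63, 0.235, 0.004]), (0.66, [0.474, 0.004, 0.158])]
bottle_mid [(0.63, [0.557, -0.288, 0.061])]
driver [(0.98, [0.392, -0.292, -0.0])]
viewer [(0.61, [0.531, -0.077, 0.001])]
{'clock': 1.2, 'joint_pos': array([ 8.68101349e+01,  2.05459973e+01,  6.80583514e-01, -8.94214560e-04,
       -7.01344833e+01, -1.65062693e+01]), 'qvel': array([-0.00564474, -0.05983671,  0.02946569,  0.00288324,  0.03207922,
        0.07317852]), 'tau': array([ 5.75465401e-05, -5.82391512e+01,  2.93289274e+01,  7.00265855e+00,
        1.22906998e-02, -3.32333730e-05]), 'tool_pos': array([0.22750773, 0.63547445, 0.21785206]), 'orientation': array([ 1.79999860e+02,  8.35588755e-04, -1.96964383e+01]), 'force': array([-0.02452537, -0.69442337, -0.88049916]), 'moment': array([-0.05291509,  0.03444157, -0.00352054]), 'gripper_force': 0.0, 'opening': 0.08769016366351531}
```

View pics/scene0.png

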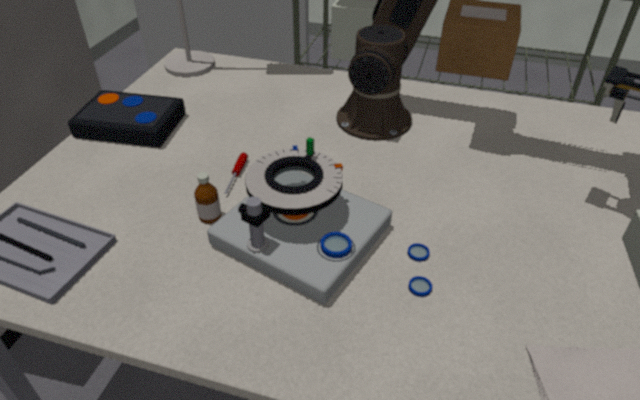

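View pics/top0.png

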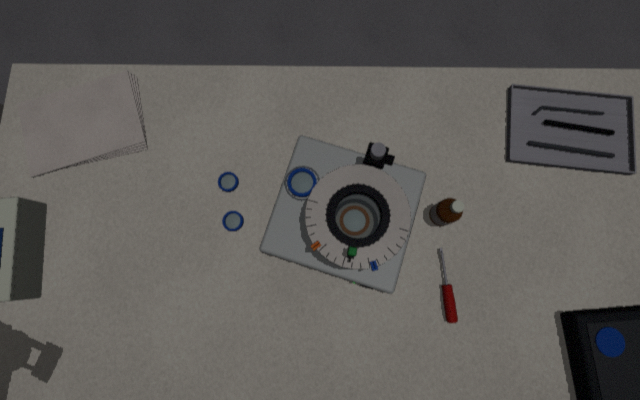

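Run:
```python
import cv2
a=cv2.imread("pics/top0.png")[120:290,260:420]; b=cv2.imread("pics/scene0.png")[130:280,220:400]
a=cv2.resize(a,(400,425),interpolation=2);b=cv2.resize(b,(400,333),interpolation=2)
b=cv2.copyMakeBorder(b,0,92,0,0,0); cv2.imwrite("pics/crop0.png",cv2.hconcat([a,b]))
```

```text
(no output)
```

View pics/crop0.png

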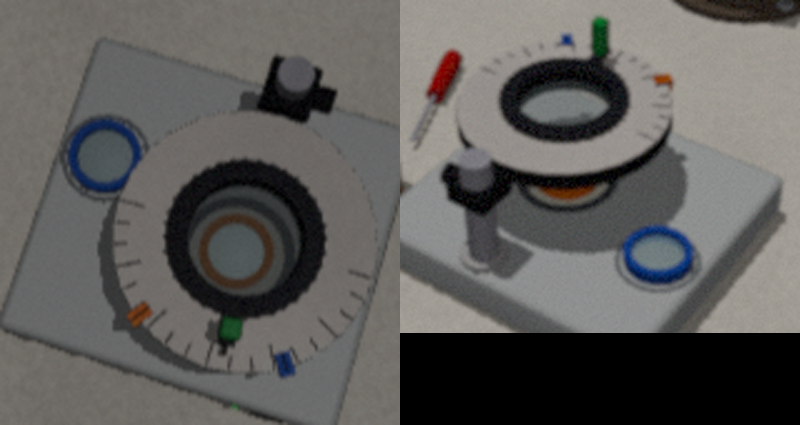

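The top view shows the orange holder under the ring at about (354,221), so the orange rider at (316,246) is the target. The blue rider is at (374,266) and the handle at (352,252). The large blue lens is on the deck at (302,182). The two small blue rings on the bench, at (228,182) and (233,221), are look-alikes, as are the spots on the black box. I'm moving over now.

>>> play_rows --grip 0 --pt "0 0 -4.1 0 0 0" --pt "0 0 -4.1 0 0 0" --pt "0 0 -4.1 0 0 0" --pt "2.45 3.23 0 0 0 0" --pt "2.45 3.23 0 0 0 0" --pt "2.45 3.23 0 0 0 0" --pt "2.45 3.23 0 0 0 0" --pt "2.45 3.23 0 0 0 0" --pt "2.45 3.23 0 0 0 0" --pt "2.45 3.23 0 0 0 0" --pt "2.45 3.23 0 0 0 0" --pt "2.45 3.23 0 0 0 0" --pt "2.45 3.23 0 0 0 0" --pt "2.45 3.23 0 0 0 0" --pt "2.45 3.23 0 0 0 0" --pt "2.45 3.23 0 0 0 0" --pt "2.45 3.23 0 0 0 0" --pt "2.45 3.23 0 0 0 0" --pt "2.45 3.23 0 0 0 0" --pt "2.45 3.23 0 0 0 0"

```text
clock: 2.87
tool_pos: [0.4346, -0.024, 0.3415]
orientation: [-179.9, -0.1, -19.7]
force: [2.0, 1.3, 0.4]
opening: 0.0006
gripper_force: 0.0
```

>>> play_rows --pt "2.45 3.23 0 0 0 0" --pt "2.45 3.23 0 0 0 0" --pt "0 0 0 0 0 7" --pt "0 0 0 0 0 7" --pt "0 0 0 0 0 7" --pt "0 0 0 0 0 7" --pt "0 0 0 0 0 7" --pt "0 0 0 0 0 7" --pt "0 0 0 0 0 7" --pt "0 0 0 0 0 3.3" --pt "0 0 0 0 0 0" --pt "0 0 0 0 0 0"

```text
clock: 3.87
tool_pos: [0.4589, -0.0992, 0.341]
orientation: [-180.0, -0.0, -71.9]
force: [-0.3, 0.8, -0.9]
opening: 0.0005
gripper_force: 0.0
```

Run:
```python
from h import *
from scipy.spatial.transform import Rotation as R
o=get_obs(); print(o["clock"],o["tool_pos"],o["orientation"],o["opening"])
img=cv2.imread("pics/top0.png"); 
hsv=cv2.cvtColor(img,cv2.COLOR_BGR2HSV)
s=snapshot("top")
C=R.from_euler("xyz",s["attitude"],degrees=True).as_matrix()
def bp(u,v,z):
    d=C@np.array([(u-s["cx"])/s["fx"],(v-s["cy"])/s["fy"],1]); p=s["position"]; return p+d*(z-p[2])/d[2]
for n,lo,hi,box,z in [("or",(5,120,80),(18,255,255),(305,325,238,255),.16),("bl",(105,90,50),(125,255,255),(365,382,258,275),.16),("gr",(45,90,40),(80,255,255),(340,365,240,262),.2)]:
    m=cv2.inRange(hsv,lo,hi); k=np.zeros_like(m); k[box[2]:box[3],box[0]:box[1]]=1; y,x=np.nonzero(m*k)
    p=bp(x.mean(),y.mean(),z); d=p[:2]-[.531,-.076]; print(n,len(x),p.round(4),np.hypot(*d),np.degrees(np.arctan2(d[1],-d[0])))
```

```text
3.8667 [ 0.45890064 -0.0992131   0.34097915] [-1.79982864e+02 -2.18032147e-03 -7.18659575e+01] 0.0005371707025966458
or 49 [0.4671 0.0082 0.16  ] 0.10568318089093748 52.78001191929803
bl 54 [ 0.4301 -0.1071  0.16  ] 0.10555997663931607 -17.115854615275136
gr 68 [ 0.4559 -0.0621  0.2   ] 0.07642089842537539 10.498703834139288
```

>>> play_rows --pt "0 0 3 0 0 0" --pt "0 0 3 0 0 0" --pt "0 0 3 0 0 0" --pt "0 0 2.5 0 0 0" --pt "0 0 1.5 0 0 0" --pt "0 0 1.0 0 0 0" --pt "0 0 0.2 0 0 0" --pt "0 0 0 0 0 0" --pt "0 0 0 0 0 0"

```text
clock: 4.67
tool_pos: [0.4597, -0.0992, 0.1999]
orientation: [-179.9, -0.0, -72.0]
force: [0.1, 0.7, 1.0]
opening: 0.0008
gripper_force: 0.0
```

>>> play_rows --pt "-0.265 -0.005 0 0 0 2" --pt "-0.265 -0.005 0 0 0 2" --pt "-0.265 -0.005 0 0 0 2" --pt "-0.265 -0.005 0 0 0 2" --pt "-0.265 -0.005 0 0 0 2" --pt "-0.265 -0.005 0 0 0 2" --pt "-0.265 -0.005 0 0 0 2" --pt "-0.265 -0.005 0 0 0 2" --pt "-0.265 -0.005 0 0 0 2" --pt "-0.265 -0.005 0 0 0 2" --pt "-0.265 -0.005 0 0 0 2" --pt "-0.265 -0.005 0 0 0 2"

```text
clock: 5.67
tool_pos: [0.4566, -0.0675, 0.2004]
orientation: [-179.9, 0.0, -96.1]
force: [-0.1, -0.5, 0.4]
opening: 0.0006
gripper_force: 0.0
```

Run:
```python
from h import *
s=snapshot("scene"); a=s["frame"][110:260,220:420,::-1]
t=snapshot("top")["frame"][120:290,260:420,::-1]
a=cv2.resize(a,(400,300),interpolation=2);t=cv2.resize(t,(400,425),interpolation=2)
cv2.imwrite("pics/mid.png",cv2.hconcat([t,cv2.copyMakeBorder(a,0,125,0,0,0)]))
for c in("top","scene"):
  for n in("handle","pointer_tip"):
    for d in spot_point(c,n)[:2]:
      q=np.array(d["position"]); e=q[:2]-[.531,-.076]; print(c,n,round(d["score"],2),q.round(3),np.hypot(*e).round(3),np.degrees(np.arctan2(e[1],-e[0])).round(1))
```

```text
scene handle 0.71 [ 0.529 -0.079  0.058] 0.004 -59.5
scene handle 0.66 [ 0.459 -0.061  0.19 ] 0.073 11.7
scene pointer_tip 0.67 [ 0.431 -0.057  0.167] 0.102 10.7
```

View pics/mid.png

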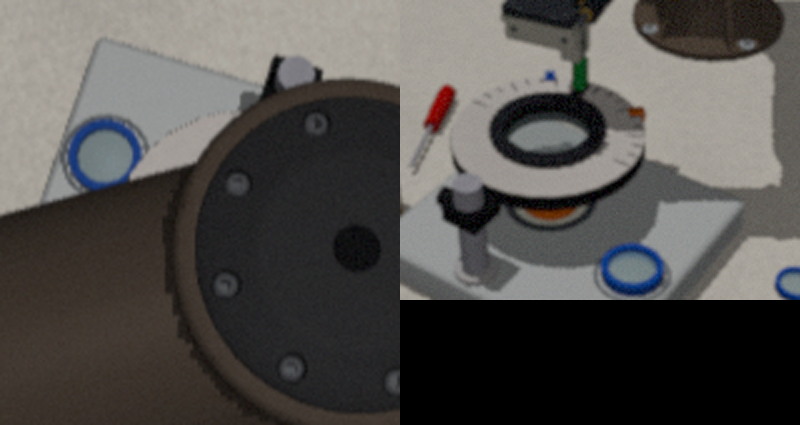

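Run:
```python
from h import *
from scipy.spatial.transform import Rotation as R
s=snapshot("scene"); a=s["frame"][85:165,260:360,::-1]
C=R.from_euler("xyz",s["attitude"],degrees=True).as_matrix()
o=get_obs();p=o["tool_pos"]
for n,q in [("tcp",p),("tip",p-[0,0,.019]),("handletop",[.456,-.062,.208]),("handlebot",[.456,-.062,.168])]:
    c=C.T@(np.array(q)-s["position"]); u=s["fx"]*c[0]/c[2]+s["cx"]; v=s["fy"]*c[1]/c[2]+s["cy"]; print(n,u,v,(u-260)*6,(v-85)*6)
cv2.imwrite("pics/z.png",cv2.resize(a,(600,480),interpolation=2))
print(o["force"],p,o["orientation"],o["opening"])
```

```text
tcp 307.2736822665999 141.5255639202826 283.64209359959943 339.15338352169556
tip 307.3863606147583 148.51772550125014 284.3181636885498 381.10635300750084
handletop 309.71262505731244 138.76168226971404 298.2757503438746 322.57009361828426
handlebot 309.89493606649035 153.45609263035874 299.36961639894207 410.73655578215244
[-1.99175902  1.86254855  5.26900392] [ 0.45611349 -0.06779394  0.19955925] [-1.79931310e+02  1.91601776e-02 -9.59468694e+01] 0.0005081941848487489
```

View pics/z.png

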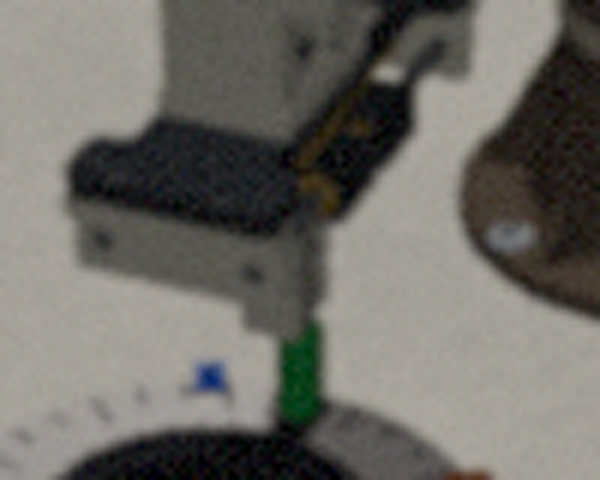

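The handle hasn't moved, and the upward force of about 5 N suggests the finger is resting on top of it. I'm lifting to check the fingertip geometry.

>>> play_rows --pt "0 0 -1 0 0 0" --pt "0 0 -2 0 0 0" --pt "0 0 -3 0 0 0" --pt "0 0 -3 0 0 0" --pt "0 0 0 0 0 0" --pt "0 0 0 0 0 0"

```text
clock: 6.52
tool_pos: [0.4566, -0.0678, 0.2911]
orientation: [-179.8, 0.1, -96.0]
force: [0.8, -0.3, -1.6]
opening: 0.0003
gripper_force: 0.0
```

Run:
```python
from h import *
from scipy.spatial.transform import Rotation as R
s=snapshot("scene"); a=s["frame"][50:170,240:390,::-1].copy()
C=R.from_euler("xyz",s["attitude"],degrees=True).as_matrix()
o=get_obs();p=o["tool_pos"]
a=cv2.resize(a,(750,600),interpolation=2)
for n,q in [("tcp",p),("tip",p-[0,0,.019]),("tip+x",p-[-.021,0,.019]),("tip-x",p-[.021,0,.019])]:
    c=C.T@(np.array(q)-s["position"]); u=s["fx"]*c[0]/c[2]+s["cx"]; v=s["fy"]*c[1]/c[2]+s["cy"]; u,v=(u-240)*5,(v-50)*5;print(n,u,v)
    cv2.circle(a,(int(u),int(v)),3,(0,0,255),-1)
cv2.imwrite("pics/z2.png",a)
print(o["force"],p,o["orientation"],o["opening"])
for d in spot_point("scene","handle")[:2]: print(d)
```

```text
tcp 333.8254552316056 280.9354942156903
tip 334.446177589582 319.6622450477566
tip+x 319.4415815087453 344.3581881819076
tip-x 349.04715927005753 295.630607585397
[-0.19261956 -0.29857638  0.06899309] [ 0.45570549 -0.0677913   0.28957096] [-1.79933559e+02  4.30232963e-02 -9.60001093e+01] 0.00012596877068021936
{'position': [0.392, -0.2911, -0.0002], 'score': 0.36}
```

View pics/z2.png

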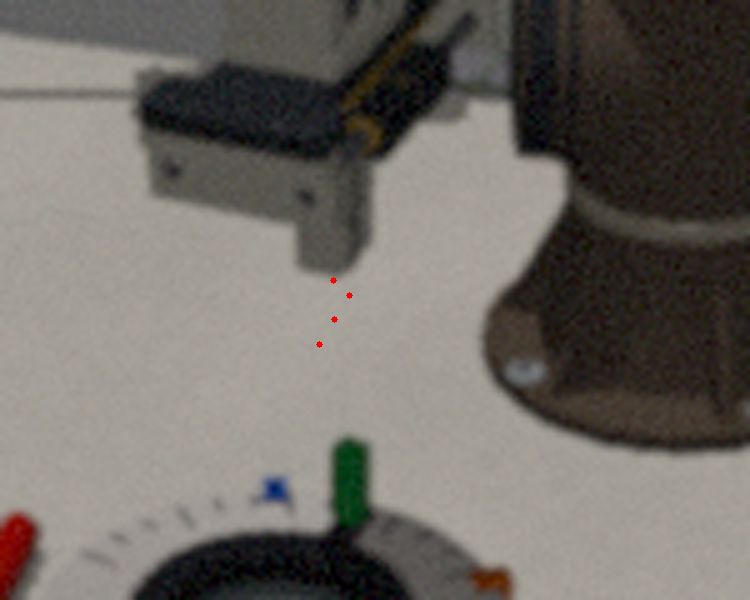

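The closed fingers clearly end higher than stated. From the contact and the picture, the tip is about 7 mm above the TCP, not 19 mm below it. I'm going back behind the handle and descending lower, with a check on the way.

>>> play_rows --pt "0.265 -0.005 0 0 0 -2" --pt "0.265 -0.005 0 0 0 -2" --pt "0.265 -0.005 0 0 0 -2" --pt "0.265 -0.005 0 0 0 -2" --pt "0.265 -0.005 0 0 0 -2" --pt "0.265 -0.005 0 0 0 -2" --pt "0.265 -0.005 0 0 0 -2" --pt "0.265 -0.005 0 0 0 -2" --pt "0 0 3 0 0 0" --pt "0 0 3 0 0 0" --pt "0 0 2 0 0 0" --pt "0 0 1.5 0 0 0" --pt "0 0 0.5 0 0 0" --pt "0 0 0 0 0 0" --pt "0 0 0 0 0 0"

```text
clock: 7.87
tool_pos: [0.4565, -0.0891, 0.189]
orientation: [180.0, -0.0, -80.0]
force: [-0.1, -0.3, 1.0]
opening: 0.0001
gripper_force: 0.0
```

Run:
```python
from h import *
s=snapshot("scene"); a=s["frame"][85:185,250:375,::-1].copy()
cv2.imwrite("pics/z3.png",cv2.resize(a,(750,600),interpolation=2))
o=get_obs();print(o["force"],o["tool_pos"],o["orientation"],o["opening"])
```

```text
[-0.95432551  0.50961338  0.04906708] [ 0.45693958 -0.08895672  0.18960131] [-1.79962353e+02 -2.01483075e-02 -7.99825113e+01] 0.0005608505475274346
```

View pics/z3.png

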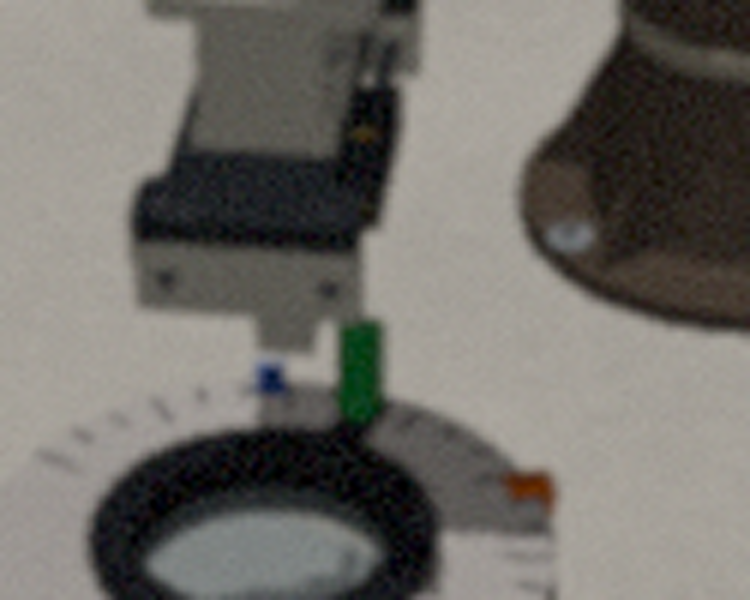

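The fingertip at (288,350) is now visible beside the handle at (360,370), with some overlap in height. I'll go 3 mm lower and push a little as a test.

>>> play_rows --pt "0 0 0.3 0 0 0" --pt "-0.265 -0.005 0 0 0 2" --pt "-0.265 -0.005 0 0 0 2" --pt "-0.265 -0.005 0 0 0 2" --pt "-0.265 -0.005 0 0 0 2" --pt "-0.265 -0.005 0 0 0 2" --pt "-0.265 -0.005 0 0 0 2" --pt "0 0 0 0 0 0"

```text
clock: 8.58
tool_pos: [0.4557, -0.073, 0.1865]
orientation: [-179.9, 0.0, -92.1]
force: [0.4, -0.9, -0.2]
opening: 0.0002
gripper_force: 0.6
```

Run:
```python
from h import *
s=snapshot("scene"); a=s["frame"][85:185,250:375,::-1].copy()
cv2.imwrite("pics/z4.png",cv2.resize(a,(750,600),interpolation=2))
o=get_obs();print(o["force"],o["tool_pos"],o["orientation"],o["opening"])
f=cv2.cvtColor(s["frame"],cv2.COLOR_RGB2HSV)[120:175,290:335]; y,x=np.nonzero(cv2.inRange(f,(45,90,40),(80,255,255))); print(x.mean()+290,y.mean()+120,len(x))
```

```text
[-0.25440556 -1.21156807 -0.13690015] [ 0.45569342 -0.07306548  0.18645912] [-1.79930970e+02  4.78362308e-03 -9.19456584e+01] 0.00023559608471661507
313.2844036697248 147.76146788990826 109
```

View pics/z4.png

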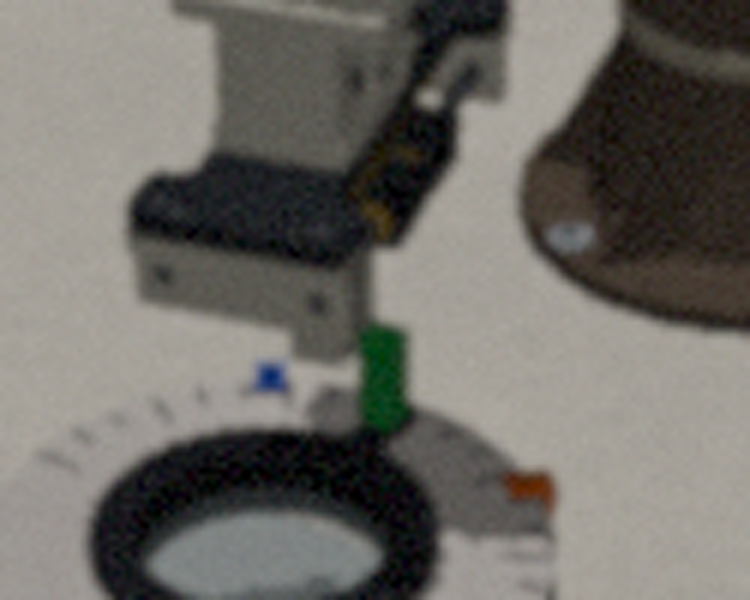

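The handle now moves with the finger and the force stays low. I'll keep pushing, stopping short of the target.

>>> play_rows --pt "-0.265 -0.005 0 0 0 2" --pt "-0.265 -0.005 0 0 0 2" --pt "-0.265 -0.005 0 0 0 2" --pt "-0.265 -0.005 0 0 0 2" --pt "-0.265 -0.005 0 0 0 2" --pt "-0.265 -0.005 0 0 0 2" --pt "-0.265 -0.005 0 0 0 2" --pt "-0.265 -0.005 0 0 0 2" --pt "-0.265 -0.005 0 0 0 2" --pt "-0.265 -0.005 0 0 0 2" --pt "-0.265 -0.005 0 0 0 2" --pt "-0.265 -0.005 0 0 0 2" --pt "-0.265 -0.005 0 0 0 2" --pt "-0.265 -0.005 0 0 0 2" --pt "-0.2 -0.003 0 0 0 1.5" --pt "0 0 0 0 0 0"

```text
clock: 9.97
tool_pos: [0.467, -0.0362, 0.1864]
orientation: [-180.0, 0.0, -121.5]
force: [-0.2, -2.3, 0.7]
opening: 0.0007
gripper_force: 0.8
```

```bash
cat >> h.py <<'E'
from scipy.spatial.transform import Rotation as R
def bp(s,u,v,z):
    C=R.from_euler("xyz",s["attitude"],degrees=True).as_matrix()
    d=C@np.array([(u-s["cx"])/s["fx"],(v-s["cy"])/s["fy"],1]); p=s["position"]; return p+d*(z-p[2])/d[2]
def blob(s,lo,hi,box,z):
    m=cv2.inRange(cv2.cvtColor(s["frame"],cv2.COLOR_RGB2HSV),lo,hi); k=np.zeros_like(m); k[box[2]:box[3],box[0]:box[1]]=1; y,x=np.nonzero(m*k)
    if len(x)==0: return None
    p=bp(s,x.mean(),y.mean(),z); d=p[:2]-[.531,-.076]
    return len(x),(x.mean(),y.mean()),p.round(4),np.hypot(*d).round(4),np.degrees(np.arctan2(d[1],-d[0])).round(1)
E
python3 - <<'E'
from h import *
o=get_obs();print(o["clock"],o["force"],o["tool_pos"],o["orientation"])
s=snapshot("scene"); print(blob(s,(45,90,40),(80,255,255),(290,350,115,185),.188),blob(s,(5,120,80),(18,255,255),(325,350,155,175),.16))
for n in("handle","pointer_tip"):
    for d in spot_point("scene",n)[:1]:
      q=np.array(d["position"]); e=q[:2]-[.531,-.076]; print(n,round(d["score"],2),q.round(3),np.hypot(*e).round(3),np.degrees(np.arctan2(e[1],-e[0])).round(1))
E
```

```text
9.9667 [-0.23678145 -2.28854128  0.66089058] [ 0.46696671 -0.03620613  0.18635326] [-1.79953564e+02  1.56096925e-02 -1.21488500e+02]
(111, (np.float64(324.65765765765764), np.float64(155.3963963963964)), array([ 0.4806, -0.02  ,  0.188 ]), np.float64(0.0754), np.float64(48.0)) (27, (np.float64(338.0), np.float64(165.62962962962962)), array([0.4719, 0.0089, 0.16  ]), np.float64(0.1034), np.float64(55.2))
handle 0.78 [ 0.484 -0.02   0.187] 0.073 50.3
pointer_tip 0.61 [ 0.464 -0.004  0.167] 0.099 47.2
```

>>> play_rows --pt "-0.16 -0.002 0 0 0 1.2" --pt "-0.16 -0.002 0 0 0 1.2" --pt "-0.16 -0.002 0 0 0 1.2" --pt "0 0 0 0 0 0" --pt "0.4 0 0 0 0 0" --pt "0.8 0 0 0 0 0" --pt "0 0 -2 0 0 0" --pt "0 0 -4 0 0 0" --pt "0 0 -4 0 0 0" --pt "4 0 0 0 0 0" --pt "4 0 0 0 0 0" --pt "4 0 0 0 0 0" --pt "4 0 0 0 0 0" --pt "4 0 0 0 0 0" --pt "4 0 0 0 0 0" --pt "0 0 0 0 0 0" --pt "0 0 0 0 0 0"

```text
clock: 11.53
tool_pos: [0.3225, -0.2398, 0.2859]
orientation: [-180.0, 0.0, -125.4]
force: [0.5, 0.3, 0.1]
opening: 0.0004
gripper_force: 0.0
```

Run:
```python
from h import *
o=get_obs();print(o["clock"],o["tool_pos"])
s=snapshot("top"); print(blob(s,(45,90,40),(80,255,255),(300,365,220,262),.2),blob(s,(5,120,80),(18,255,255),(305,325,236,256),.16),blob(s,(105,90,50),(125,255,255),(365,382,258,275),.16))
cv2.imwrite("pics/e1.png",cv2.resize(s["frame"][215:275,290:370,::-1],(800,600),interpolation=2))
```

```text
11.5333 [ 0.32248099 -0.23975171  0.28585903]
(69, (np.float64(327.69565217391306), np.float64(235.8695652173913)), array([ 0.4829, -0.0164,  0.2   ]), np.float64(0.0766), np.float64(51.1)) (53, (np.float64(315.0943396226415), np.float64(245.35849056603774)), array([0.4672, 0.0085, 0.16  ]), np.float64(0.1059), np.float64(52.9)) (53, (np.float64(373.6981132075472), np.float64(265.33962264150944)), array([ 0.4302, -0.1072,  0.16  ]), np.float64(0.1055), np.float64(-17.2))
```

View pics/e1.png

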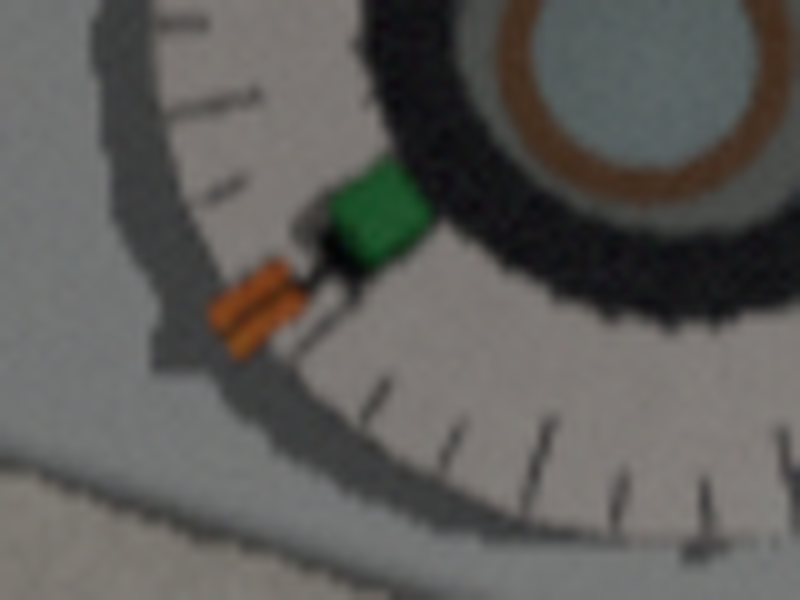

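The pointer tip at about (303,283) in the crop meets the inner end of the orange hairline at about (297,284), an error of roughly 1–2 mm. The riders are unmoved and the hand is clear, so I'm handing in.

```bash
python3 -c "from plant import *; print(close_job())"
```

```text
the job is handed in; nothing more can be done
None
```

The job is handed in: the pointer stands at the orange rider, about 1–2 mm from its hairline, matching the orange holder on the lit stage; the riders had not moved, the hand is clear, and the judge returned no verdict.

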